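# Switch on three call buttons and take out the worn one

### The job

Switch on all three call buttons for service by pressing each red key down, gently, until it clicks and stays down, feeling how hard each one is. Then take the one whose key gave way to clearly the lightest push (its switch is worn) and set it down gently, upright, in the middle part of the yellow tray for repair. Leave the other two standing where they are, and everything else alone.

Things in the scene. Friction and masses are not known exactly. Their poses are not given: they have to be found in the camera images.
- call_1_center (a point): call button 1: white round housing, 60 mm wide up to 22 mm height, narrowing to 48 mm at its top (34 mm), 0.13 to 0.25 kg, loose, a round red key (32 mm) in the middle of its top. Point on its axis, 17 mm above its underside; z up. The key's top is 29 mm above the point when up, 21 mm when latched. The three look the same; the number does not tell which is worn.
- key_1 (a joint): travel of the red key of call button 1, m: 0 up, 0.008 fully down. Snap switch: the key stands firm until pushed with 8 to 9 N (4 N if worn), then gives way, the push fading to none near 5.5 mm; past that it clicks, pulls itself to the stop and stays down. Released earlier it springs back. Over 25 N damages it.
- call_2_center (a point): call button 2: white round housing, 60 mm wide up to 22 mm height, narrowing to 48 mm at its top (34 mm), 0.13 to 0.25 kg, loose, a round red key (32 mm) in the middle of its top. Point on its axis, 17 mm above its underside; z up. The key's top is 29 mm above the point when up, 21 mm when latched. The three look the same; the number does not tell which is worn.
- key_2 (a joint): travel of the red key of call button 2, m: 0 up, 0.008 fully down. Snap switch: the key stands firm until pushed with 8 to 9 N (4 N if worn), then gives way, the push fading to none near 5.5 mm; past that it clicks, pulls itself to the stop and stays down. Released earlier it springs back. Over 25 N damages it.
- call_3_center (a point): call button 3: white round housing, 60 mm wide up to 22 mm height, narrowing to 48 mm at its top (34 mm), 0.13 to 0.25 kg, loose, a round red key (32 mm) in the middle of its top. Point on its axis, 17 mm above its underside; z up. The key's top is 29 mm above the point when up, 21 mm when latched. The three look the same; the number does not tell which is worn.
- key_3 (a joint): travel of the red key of call button 3, m: 0 up, 0.008 fully down. Snap switch: the key stands firm until pushed with 8 to 9 N (4 N if worn), then gives way, the push fading to none near 5.5 mm; past that it clicks, pulls itself to the stop and stays down. Released earlier it springs back. Over 25 N damages it.
- tray: shallow yellow tray, 320 x 306 mm, rim 16 mm high, flat floor 2 mm above the worktop; fixed in place; the origin is the centre of its underside
- bowls_stone: two nested pale stone bowls, 160 mm wide, 76 mm high; origin at the centre of the underside; to be left alone
- scissors: blue-handled scissors lying flat, 87 x 199 mm; origin under its middle; to be left alone
- flour_scoop: small metal scoop, 168 x 58 mm, 26 mm high; origin under its middle; to be left alone
Not all that is in view belongs to the job. What is shaped like the part that bears call_2_center but green is not meant.

How it is judged:
On the way:
1. all three keys are latched down while the call buttons still stand where they were (value of joint each of key_1, key_2, key_3 above 0.0065 m and distance of each of call_1_center, call_3_center, call_2_center from where it was at the start of the episode below 0.03 m), for 0.2 s.
At the end, for the whole second after the job is handed in: All three keys are latched down (travel over 6.5 mm of 8). The call button with the worn switch stands upright and at rest on the floor of the yellow tray, its axis within 110 mm of the tray's centre; the two sound ones stand upright within 30 mm of where they began (value of joint each of key_1, key_2, key_3 above 0.0065 m and distance of each of call_1_center, call_3_center from where it was at the start of the episode below 0.03 m and horizontal distance between call_2_center and tray below 0.11 m and height (world z) of call_2_center below 0.035 m and angle between each of call_2_center, call_1_center, call_3_center's own z axis and vertical below 0.1 rad and linear speed of call_2 below 0.02 m/s); the robot touches nothing.
It fails at once if a key was pressed with more than 25 N (contact force between any of key_1, key_2, key_3 and the fingers above 25 N or contact force between any of key_1, key_2, key_3 and the arm above 25 N).
It fails at once if a call button was tipped by more than 0.5 rad (angle between any of call_1_center, call_2_center, call_3_center's own z axis and vertical above 0.5 rad).
It fails at once if a sound call button was lifted or carried off (height (world z) of any of call_1_center, call_3_center above 0.06 m).
It fails at once if the call button was let go more than 40 mm above the tray (height (world z) of call_2_center above 0.06 m and contact force between call_2 and the fingers below 0.05 N).
It fails at once if a bystander was moved by more than 20 mm (distance of any of bowls_stone, scissors, flour_scoop from where it was at the start of the episode above 0.02 m).
It also fails if it takes over 72 s, if anything falls off the work surface, if the arm or the gripper's body presses on something with over 40 N, if the wrist force passes 120 N, or if a joint passes its speed limit or range.

### The arm

A 7-joint arm with a two-finger parallel gripper is mounted at the origin on a cart in front of the work surface, level with it; the furniture and walls round the work are solid. World frame = base frame: x ahead of the robot, y to its left, z up, the work surface at z = 0. Lengths are in m, angles in rad, forces in N, time in s.
With the tool pointing down it reaches from about 0.425 to 0.95 m from the base axis. Payload 4.7 kg.
Tool frame: the origin (TCP) lies at the very end of the fingers, on their centre line; the grasp point (between the pads) lies 19 mm behind it (pinch_z is the distance from the TCP to the grasp point, in m); z points along the fingers, y is the line along which they close (so a half turn about z gives the same grasp; the last joint's range is limited). The gripper opens to 85 mm and grips with 20 to 120 N. Pads are 22 mm wide; open, the fingers measure 114 mm over their backs; the gripper's body (76 mm by 85 mm) begins 54 mm behind the grasp point. The pads swing forward as they close: fully open they stand 13 mm farther back than shut.
Start: joints at [1.2, 0.469, -0.049, 1.532, 0.024, 1.141, -0.082], TCP at [0.226, -0.636, 0.231] pointing down, gripper open.
Joint ranges: [-2.59, 2.59], [-0.33, 1.99], [-1.39, 1.29], [0.1, 2.45], [-1.04, 4.18], [0.21, 1.99], [-2.66, 2.66]. Speed limits (rad/s): [2.57, 2.57, 3.14, 3.14, 3.14, 3.14, 3.14].

### API

Orientations are given as a 3x3 rotation matrix whose columns are the frame's x, y, z axes.
In Python, from plant import observe, grab_frame, get_calibration, hand_in, outline_of, pinch_z gives the robot as it stands.
- The arm moves only by the tool play_rows, never from a script. Its argument "increments" is text: rows parted by semicolons, each of 4 numbers parted by spaces: the shift along the tool's x, y, z in mm, then the turn about the tool's z in degrees. In form: dx dy dz twist; .... A call has 1 to 10 rows; each row is the pose to reach, as a shift and turn from the pose commanded when the call began, along the tool's axes at that moment; what a row does not reach only later rows make up. A row lasts 1/10 s, in which the tool goes at most 50 mm and 8.59 degrees, less where a joint would pass 70% of its speed; a pose out of reach is approached as far as the arm can. A call with a gripper value outside its range is refused whole. "grip" is the closure in counts, from 0 (fully open) to 255 (shut), set as the call begins (left out, the last holds). The fingers move at their own pace and stop on an object; "squeeze" is the grip in N (left out, the last holds). Time passes only in rows, so rows that repeat a pose let the fingers close. It gives the time, the measured TCP pose, the force, the opening and the grip force at its end, in the units of the state.
- observe(): the state, without advancing time (a new reading comes with each control period).
- grab_frame(name): name is "side" or "top"; returns the picture (384x512x3 uint8, red, green, blue); there is no depth.
- get_calibration(name): a dict with "fovy" (degrees; the focal length in pixels is half the picture's height over the tangent of half this angle, whatever the lens; pixels are square), "cx", "cy" (the principal point, pixels), "dist_coeffs" ([k1, k2, p1, p2, k3] as OpenCV has them; the pictures are not rectified), "origin" and "orientation" of the camera in the world. Camera axes: x right, y up, looking along -z (the intrinsics and any distortion apply to the point x, -y, -z); pixel columns grow to the right and rows downward; lengths in m; the calibration is good to about 2 mm. A picture is of the moment at which its call begins. get_calibration takes no time and is no camera call.
- hand_in(): hands the job in; it is judged then, once.
Trained networks look in the newest picture that a camera, given by its name, has taken for a name from the list of things; names that differ only in an ending like _2 or _b are one class to them, and where a whole thing is asked for, a point or a joint stands for the part that bears it (a point fixed in the world has none). Each returns a list of dicts, best first, with "confidence" (0 to 1); they miss things now and then, are a little off and sometimes report something else, mostly with a low value. They report only what shows in the picture. A call takes as long as a camera call. They do not tell look-alikes from the thing itself.
- outline_of(thing, camera): "mask" (384x512 bool, what is visible of it) and "uv" ([column, row] in pixels, amid what is visible of it).
The state is a dict: "time": time; "q": joint angles; "joint_vel": joint speeds; "joint_efforts": joint torques, N m; "position": TCP position; "eef_rot": TCP orientation; "force": force on the tool from outside, world axes, zero at the start; "ft_torque": the same for the moment, N m; "gripper_width": finger opening in m; "gripper_force": force on a finger pad.
Only numpy, scipy, OpenCV 4.12 (cv2) and the standard library are available. Lean on these libraries where they do the work, as an engineer would, in place of code of your own. Each camera call takes 0.05 s, during which the arm holds its last target. There are 200 camera calls.

## Working session

There is one attempt and no reset: what is moved stays moved. The work goes in short steps, Python scripts to look and compute and a tool call to move; the robot and the scene stay as the last step left them, time stands still between calls to the robot, and variables do not carry over. Pictures are saved under pics/ and viewed, at most 10 in all, crops included, and the job is handed in when it is done.

Besides the shell and the picture viewer there is one more tool, called as name(argument=value, ...) on one line, values as JSON. play_rows: Moves the arm, as the interface text tells. Its arguments: {"type":"object","properties":{"increments":{"type":"string"},"grip":{"type":"number"},"squeeze":{"type":"number"}},"required":["increments"]}

```bash
mkdir -p pics; cat > h.py <<'E'
import numpy as np,cv2
from plant import *
def cam(n):
    c=get_calibration(n); f=192/np.tan(np.radians(c["fovy"])/2)
    K=np.array([[f,0,c["cx"]],[0,f,c["cy"]],[0,0,1.]]); return K,np.array(c["dist_coeffs"],float),np.array(c["origin"]),np.array(c["orientation"])
def ray(n,uv):
    K,d,o,R=cam(n); p=cv2.undistortPoints(np.array([[uv]],float),K,d)[0,0]
    return o,R@np.array([p[0],-p[1],-1])
def at_z(n,uv,z):
    o,r=ray(n,uv); return o+r*(z-o[2])/r[2]
def proj(n,P):
    K,d,o,R=cam(n); q=(np.atleast_2d(P)-o)@R; q=q*[1,-1,-1]
    return cv2.projectPoints(q,np.zeros(3),np.zeros(3),K,d)[0][:,0]
def save(n,im): cv2.imwrite("pics/"+n,cv2.cvtColor(im,cv2.COLOR_RGB2BGR))
E
python3 - <<'E'
from h import *
a=grab_frame("top");b=grab_frame("side")
save("a.png",np.vstack([a]));save("b.png",b)
for n in("top","side"):
    print(n,cam(n)[2],cam(n)[3][:,2])
    for t in("key_1","call_1_center","tray"):
        for o in outline_of(t,n): 
            print(t,np.round(o["uv"]),round(o["confidence"],2),o["mask"].sum(),np.round(at_z(n,o["uv"],{"k":.046,"c":.03,"t":.002}[t[0]]),3))
s=observe();print(s["time"],s["position"],s["eef_rot"],s["force"],s["gripper_width"])
E
```

```text
top [0.34974766 0.09828621 1.54931622] [-0.14298223  0.00246159  0.98972219]
key_1 [286. 182.] 0.65 57 [ 0.596 -0.007  0.046]
key_1 [336. 196.] 0.59 54 [ 0.545 -0.184  0.046]
key_1 [322. 233.] 0.52 65 [ 0.414 -0.134  0.046]
key_1 [284. 215.] 0.51 47 [0.477 0.002 0.046]
call_1_center [332. 199.] 0.5 214 [ 0.538 -0.173  0.03 ]
tray [205. 188.] 0.92 7209 [0.578 0.287 0.002]
side [ 0.5717281  -1.26546752  0.8285043 ] [ 0.01877963 -0.86515173  0.50115847]
key_1 [200. 242.] 0.56 69 [ 0.407 -0.145  0.046]
key_1 [268. 215.] 0.51 81 [0.595 0.001 0.046]
key_1 [246. 253.] 0.48 105 [ 0.533 -0.195  0.046]
key_1 [228. 222.] 0.48 65 [ 0.479 -0.044  0.046]
call_1_center [243. 260.] 0.83 435 [ 0.526 -0.204  0.03 ]
tray [262. 186.] 0.57 3913 [0.576 0.264 0.002]
0.4 [ 0.22626924 -0.63586     0.23117551] [[ 9.42136251e-01  3.35230195e-01 -3.59274936e-05]
 [ 3.35230194e-01 -9.42136222e-01  2.35419079e-04]
 [ 4.50709907e-05 -2.33840829e-04 -9.99999972e-01]] [ 0.58528125 -0.21966568 -0.16973557] 0.08519712233112467
```

View pics/a.png

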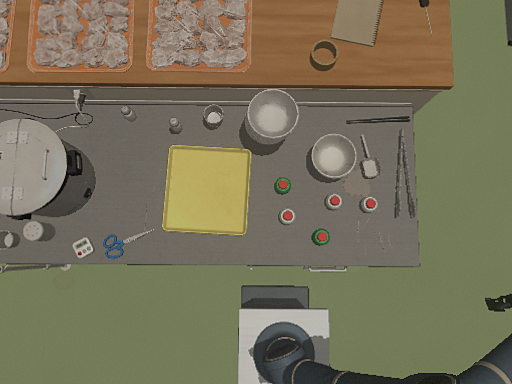

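View pics/b.png

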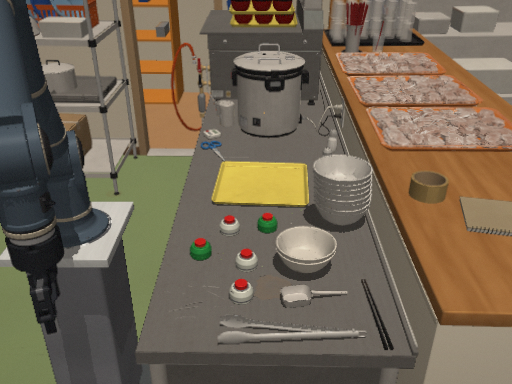

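Candidates (top picture): white buttons with a red key at (287,215), (334,201) and (370,204). Green look-alikes at (283,185) and (321,236) are not meant. In the side picture the whites are at (230,225), (246,259) and (241,290). I'll refine the positions with the red blobs and check one crop.

```bash
python3 - <<'E'
from h import *
from scipy.optimize import least_squares
ims={n:grab_frame(n) for n in("top","side")}
W={"top":[(287,215),(334,201),(370,204)],"side":[(230,219),(246,253),(241,285)]}
C={}
for n in W:
    im=ims[n].astype(int); m=((im[...,0]>130)&(im[...,1]<80)&(im[...,2]<80)).astype(np.uint8)
    k,l,s,c=cv2.connectedComponentsWithStats(m)
    C[n]=[c[1:][np.argmin(np.hypot(*(c[1:]-w).T))] for w in W[n]]
    print(n,[(np.round(x,1)) for x in C[n]])
for i in range(3):
    f=lambda p:np.r_[proj("top",p)[0]-C["top"][i],proj("side",p)[0]-C["side"][i]]
    r=least_squares(f,[.5,-.1,.045]);print(i,r.x.round(4),r.fun.round(2),at_z("top",C["top"][i],.045).round(4),at_z("side",C["side"][i],.0435).round(4))
t=ims["top"][135:255,160:400];t=cv2.resize(t,None,fx=3,fy=3,interpolation=cv2.INTER_CUBIC);save("c.png",t)
m=outline_of("tray","top")[0]["mask"].astype(np.uint8)
p=cv2.boxPoints(cv2.minAreaRect(cv2.findContours(m,0,2)[0][0]));print("tray",np.array([at_z("top",q,.012) for q in p]).round(3),np.mean([at_z("top",q,.012) for q in p],0))
for t in("bowls_stone","flour_scoop","scissors"):
    for o in outline_of(t,"top")[:2]:print(t,o["uv"],o["confidence"],at_z("top",o["uv"],.04))
E
```

```text
top [array([287.5, 215.1]), array([334.9, 200. ]), array([370.7, 203. ])]
side [array([228.9, 217.9]), array([246.1, 251.9]), array([240.7, 282.7])]
0 [ 0.4778 -0.0124  0.0418] [-0.02 -0.19 -0.16  0.02] [ 0.4768 -0.0123  0.045 ] [ 0.4785 -0.0151  0.0435]
1 [ 0.5337 -0.1822  0.0418] [-0.02 -0.23 -0.17  0.02] [ 0.5325 -0.1817  0.045 ] [ 0.5342 -0.1845  0.0435]
2 [ 0.5242 -0.3098  0.0421] [-0.03 -0.3  -0.21  0.03] [ 0.5228 -0.3091  0.045 ] [ 0.5248 -0.3115  0.0435]
tray [[0.422 0.441 0.012]
 [0.742 0.434 0.012]
 [0.725 0.121 0.012]
 [0.406 0.137 0.012]] [0.57379084 0.28292009 0.012     ]
bowls_stone [335.0, 153.2] 0.73 [ 0.7047815  -0.18584962  0.04      ]
flour_scoop [367.7, 166.5] 0.61 [ 0.65651048 -0.30352266  0.04      ]
scissors [120.0, 242.0] 0.86 [0.37730597 0.57822251 0.04      ]
```

View pics/c.png

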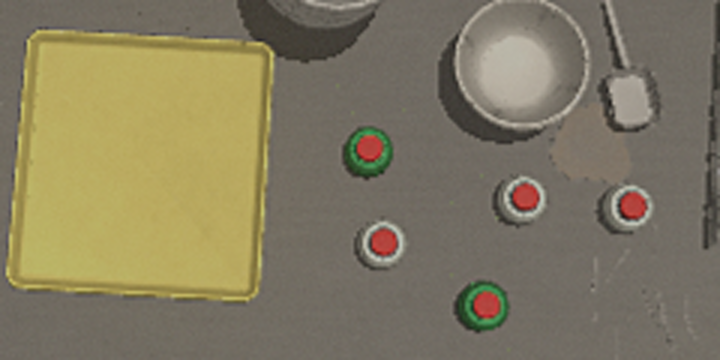

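The crop confirms it: three white buttons (top pixels (287,215), (335,200), (371,203)), with green look-alikes at (283,185) and (321,236). I'll start with the rightmost white, closing the fingers and squaring the tool on the way.

play_rows(increments="50 -26 0 8;100 -53 0 16;150 -80 20 19.6;200 -106 40 19.6;245 -130 60 19.6;290 -154 80 19.6;335 -178 100 19.6;390 -207 120 19.6;390 -207 120 19.6;390 -207 120 19.6", grip=255, squeeze=20)

```text
time: 1.7
position: [0.5281, -0.303, 0.1096]
eef_rot: [[1.0, 0.009, 0.0], [0.009, -1.0, 0.005], [0.0, -0.005, -1.0]]
force: [0.1, 1.7, -0.7]
gripper_width: -0.0001
gripper_force: 0.0
```

play_rows(increments="0 0 20 0;0 0 40 0;0 0 55 0;0 0 58 0;0 0 58 0;0 0 58 0")

```text
time: 2.3
position: [0.5249, -0.3108, 0.0542]
eef_rot: [[1.0, -0.001, 0.001], [-0.001, -1.0, -0.001], [0.001, 0.001, -1.0]]
force: [0.2, -1.0, 0.0]
gripper_width: -0.0001
gripper_force: 0.0
```

play_rows(increments="0 0 3 0;0 0 6 0;0 0 6 0;0 0 6 0")

```text
time: 2.7
position: [0.5244, -0.3102, 0.0474]
eef_rot: [[1.0, -0.0, 0.0], [-0.0, -1.0, -0.0], [0.0, 0.0, -1.0]]
force: [-0.7, -0.7, -0.6]
gripper_width: -0.0001
gripper_force: 0.0
```

play_rows(increments="0 0 0.5 0;0 0 1 0;0 0 1 0;0 0 1 0")

```text
time: 3.1
position: [0.5244, -0.3102, 0.0464]
eef_rot: [[1.0, -0.0, 0.0], [-0.0, -1.0, -0.0], [0.0, 0.0, -1.0]]
force: [-0.3, -0.4, 1.1]
gripper_width: 0.0001
gripper_force: 0.0
```

play_rows(increments="0 0 0.5 0;0 0 0.5 0;0 0 0.5 0")

```text
time: 3.4
position: [0.5244, -0.3103, 0.0462]
eef_rot: [[1.0, -0.0, 0.0], [-0.0, -1.0, -0.0], [0.0, 0.0, -1.0]]
force: [-1.5, 0.6, 3.9]
gripper_width: -0.0004
gripper_force: 1.9
```

play_rows(increments="0 0 0.2 0;0 0 0.2 0")

```text
time: 3.6
position: [0.5244, -0.3103, 0.0462]
eef_rot: [[1.0, -0.0, 0.0], [-0.0, -1.0, -0.0], [0.0, 0.0, -1.0]]
force: [-2.2, 0.8, 6.1]
gripper_width: 0.0004
gripper_force: 2.8
```

play_rows(increments="0 0 0.2 0;0 0 0.2 0")

```text
time: 3.8
position: [0.5244, -0.3103, 0.0461]
eef_rot: [[1.0, -0.0, 0.0], [-0.0, -1.0, -0.0], [0.0, 0.0, -1.0]]
force: [-1.9, 1.6, 6.8]
gripper_width: -0.0001
gripper_force: 3.4
```

play_rows(increments="0 0 0.2 0;0 0 0.2 0")

```text
time: 4.0
position: [0.5245, -0.3103, 0.0461]
eef_rot: [[1.0, -0.0, 0.0], [-0.0, -1.0, -0.0], [0.0, 0.0, -1.0]]
force: [-2.4, 1.1, 6.9]
gripper_width: 0.0001
gripper_force: 4.0
```

play_rows(increments="0 0 0.3 0;0 0 0.6 0;0 0 1 0;0 0 1.5 0;0 0 2.5 0;0 0 3.5 0;0 0 4.5 0;0 0 5.5 0;0 0 6 0;0 0 6 0")

```text
time: 5.0
position: [0.5242, -0.3101, 0.0388]
eef_rot: [[1.0, -0.0, -0.001], [-0.0, -1.0, 0.0], [-0.001, -0.0, -1.0]]
force: [-0.1, 0.6, 0.0]
gripper_width: 0.0002
gripper_force: 0.0
```

C took about 7–8 N and latched, so it is sound. Next is B.

play_rows(increments="0 0 -25 0;3 -40 -30 0;6 -80 -30 0;9.5 -115 -30 0;9.5 -127 -30 0;9.5 -127 -30 0;9.5 -127 -20 0;9.5 -127 -10 0;9.5 -127 -9 0;9.5 -127 -9 0")

```text
time: 6.0
position: [0.5332, -0.1844, 0.0473]
eef_rot: [[1.0, -0.002, -0.002], [-0.002, -1.0, 0.0], [-0.002, -0.0, -1.0]]
force: [-1.1, 0.1, -0.1]
gripper_width: -0.0001
gripper_force: 0.0
```

play_rows(increments="0 0 0.5 0;0 0 1 0;0 0 1.5 0;0 0 1.5 0")

```text
time: 6.4
position: [0.534, -0.1832, 0.0469]
eef_rot: [[1.0, -0.0, 0.0], [-0.0, -1.0, -0.0], [0.0, 0.0, -1.0]]
force: [0.5, 0.4, 0.4]
gripper_width: -0.0002
gripper_force: 0.0
```

play_rows(increments="0 0 0.2 0;0 0 0.4 0;0 0 0.4 0")

```text
time: 6.7
position: [0.5339, -0.1832, 0.0464]
eef_rot: [[1.0, -0.0, 0.0], [-0.0, -1.0, -0.0], [0.0, 0.0, -1.0]]
force: [0.3, 0.3, -0.5]
gripper_width: -0.0004
gripper_force: 0.0
```

play_rows(increments="0 0 0.2 0;0 0 0.2 0")

```text
time: 6.9
position: [0.5339, -0.1832, 0.0462]
eef_rot: [[1.0, -0.0, 0.0], [-0.0, -1.0, -0.0], [0.0, 0.0, -1.0]]
force: [-0.3, 1.0, 0.3]
gripper_width: 0.0001
gripper_force: 0.3
```

play_rows(increments="0 0 0.2 0;0 0 0.2 0")

```text
time: 7.1
position: [0.534, -0.1832, 0.0462]
eef_rot: [[1.0, -0.0, 0.0], [-0.0, -1.0, -0.0], [0.0, 0.0, -1.0]]
force: [-0.6, 1.1, 3.2]
gripper_width: 0.0001
gripper_force: 1.5
```

play_rows(increments="0 0 0.2 0;0 0 0.2 0")

```text
time: 7.3
position: [0.534, -0.1832, 0.0461]
eef_rot: [[1.0, -0.0, 0.0], [-0.0, -1.0, -0.0], [0.0, 0.0, -1.0]]
force: [-2.7, -0.6, 5.1]
gripper_width: -0.0001
gripper_force: 2.5
```

play_rows(increments="0 0 0.2 0;0 0 0.2 0")

```text
time: 7.5
position: [0.5339, -0.1832, 0.0461]
eef_rot: [[1.0, -0.0, 0.0], [-0.0, -1.0, -0.0], [0.0, 0.0, -1.0]]
force: [-0.8, 0.6, 5.8]
gripper_width: -0.0002
gripper_force: 3.3
```

play_rows(increments="0 0 0.2 0;0 0 0.2 0")

```text
time: 7.7
position: [0.534, -0.1832, 0.0461]
eef_rot: [[1.0, -0.0, 0.0], [-0.0, -1.0, -0.0], [0.0, 0.0, -1.0]]
force: [-2.1, 0.4, 8.4]
gripper_width: -0.0
gripper_force: 3.9
```

play_rows(increments="0 0 0.3 0;0 0 0.6 0;0 0 1 0;0 0 1.5 0;0 0 2.5 0;0 0 3.5 0;0 0 4.5 0;0 0 5.5 0;0 0 6 0;0 0 6 0")

```text
time: 8.7
position: [0.5337, -0.1832, 0.0389]
eef_rot: [[1.0, -0.0, -0.0], [-0.0, -1.0, 0.0], [-0.0, -0.0, -1.0]]
force: [0.3, -0.4, 0.5]
gripper_width: 0.0004
gripper_force: 0.0
```

play_rows(increments="0 0 -30 0;-14 -40 -40 0;-28 -85 -40 0;-42 -130 -40 0;-56 -170 -40 0;-56 -170 -40 0;-56 -170 -25 0;-56 -170 -11 0;-56 -170 -9 0;-56 -170 -9 0")

```text
time: 9.7
position: [0.4779, -0.0137, 0.0481]
eef_rot: [[1.0, -0.001, -0.001], [-0.001, -1.0, -0.0], [-0.001, 0.0, -1.0]]
force: [0.2, -1.0, 0.4]
gripper_width: -0.0002
gripper_force: 0.0
```

play_rows(increments="0 0 0.5 0;0 0 1 0;0 0 1.5 0;0 0 1.5 0")

```text
time: 10.1
position: [0.4781, -0.0133, 0.047]
eef_rot: [[1.0, -0.0, 0.001], [-0.0, -1.0, -0.0], [0.001, 0.0, -1.0]]
force: [0.2, -0.9, 0.5]
gripper_width: 0.0002
gripper_force: 0.0
```

play_rows(increments="0 0 0.2 0;0 0 0.4 0;0 0 0.4 0")

```text
time: 10.4
position: [0.4779, -0.0132, 0.0464]
eef_rot: [[1.0, -0.0, 0.0], [-0.0, -1.0, -0.0], [0.0, 0.0, -1.0]]
force: [0.2, -0.1, 0.7]
gripper_width: 0.0006
gripper_force: 0.0
```

play_rows(increments="0 0 0.2 0;0 0 0.2 0")

```text
time: 10.6
position: [0.4779, -0.0132, 0.0462]
eef_rot: [[1.0, -0.0, 0.0], [-0.0, -1.0, -0.0], [0.0, 0.0, -1.0]]
force: [0.3, 0.2, 0.1]
gripper_width: -0.0004
gripper_force: 0.0
```

play_rows(increments="0 0 0.2 0;0 0 0.2 0")

```text
time: 10.8
position: [0.4779, -0.0132, 0.0461]
eef_rot: [[1.0, -0.0, -0.0], [-0.0, -1.0, -0.0], [-0.0, 0.0, -1.0]]
force: [0.4, -0.3, 1.6]
gripper_width: 0.0002
gripper_force: 0.9
```

play_rows(increments="0 0 0.2 0;0 0 0.2 0")

```text
time: 11.0
position: [0.478, -0.0132, 0.046]
eef_rot: [[1.0, -0.0, 0.0], [-0.0, -1.0, -0.0], [0.0, 0.0, -1.0]]
force: [-0.7, -0.6, 4.9]
gripper_width: -0.0001
gripper_force: 2.1
```

play_rows(increments="0 0 0.2 0;0 0 0.2 0")

```text
time: 11.2
position: [0.478, -0.0132, 0.0457]
eef_rot: [[1.0, -0.0, 0.0], [-0.0, -1.0, -0.0], [0.0, 0.0, -1.0]]
force: [-1.6, -0.9, 4.1]
gripper_width: 0.0002
gripper_force: 2.0
```

play_rows(increments="0 0 0.2 0;0 0 0.2 0")

```text
time: 11.4
position: [0.478, -0.0132, 0.0454]
eef_rot: [[1.0, -0.0, 0.0], [-0.0, -1.0, -0.0], [0.0, 0.0, -1.0]]
force: [-0.6, 0.6, 3.5]
gripper_width: 0.0005
gripper_force: 1.7
```

A gives way at about 4 N, so it is the worn one. I'll press it through, then back off with the gripper opening.

play_rows(increments="0 0 0.5 0;0 0 1 0;0 0 1.5 0;0 0 2.5 0;0 0 3.5 0;0 0 4.5 0;0 0 5.5 0;0 0 6 0;0 0 6 0")

```text
time: 12.3
position: [0.4779, -0.0132, 0.0392]
eef_rot: [[1.0, -0.0, -0.0], [-0.0, -1.0, -0.0], [-0.0, 0.0, -1.0]]
force: [-0.1, -0.1, 0.3]
gripper_width: 0.0001
gripper_force: 0.0
```

play_rows(increments="0 0 -30 0;0 0 -60 0;0 0 -60 0;0 0 -60 0;0 0 -60 0")

```text
time: 12.8
position: [0.4772, -0.0133, 0.0987]
eef_rot: [[1.0, -0.0, -0.002], [-0.0, -1.0, -0.0], [-0.002, 0.0, -1.0]]
force: [0.4, -0.2, -0.3]
gripper_width: 0.0001
gripper_force: 0.0
```

play_rows(increments="0 0 0 0;0 0 0 0;0 0 0 0;0 0 0 0;0 0 0 0;0 0 0 0;0 0 0 0", grip=0)

```text
time: 13.5
position: [0.478, -0.0132, 0.0995]
eef_rot: [[1.0, -0.0, 0.0], [-0.0, -1.0, -0.0], [0.0, 0.0, -1.0]]
force: [-0.3, 0.3, 0.5]
gripper_width: 0.0854
gripper_force: 0.0
```

```bash
python3 - <<'E'
from h import *
ims={n:grab_frame(n) for n in("top","side")}
a=cv2.resize(ims["side"][190:310,150:310],None,fx=4.6,fy=4.6,interpolation=cv2.INTER_CUBIC);save("d.png",a)
im=ims["side"].astype(int); m=((im[...,0]>130)&(im[...,1]<80)&(im[...,2]<80)).astype(np.uint8)
k,l,s,c=cv2.connectedComponentsWithStats(m);i=s[:,4]>15
for x,y in zip(c[i],s[i]):print(x.round(1),y[4],at_z("side",x,.037).round(4))
E
```

```text
[255.6 191.5] 196217 [0.5552 0.1586 0.037 ]
[267.3 215.7] 57 [0.5922 0.0096 0.037 ]
[231.8 220.5] 18 [ 0.4871 -0.0192  0.037 ]
[200.  241.3] 69 [ 0.4048 -0.1281  0.037 ]
[245.9 254.4] 67 [ 0.5338 -0.1867  0.037 ]
[240.8 285.3] 87 [ 0.525  -0.3135  0.037 ]
```

View pics/d.png

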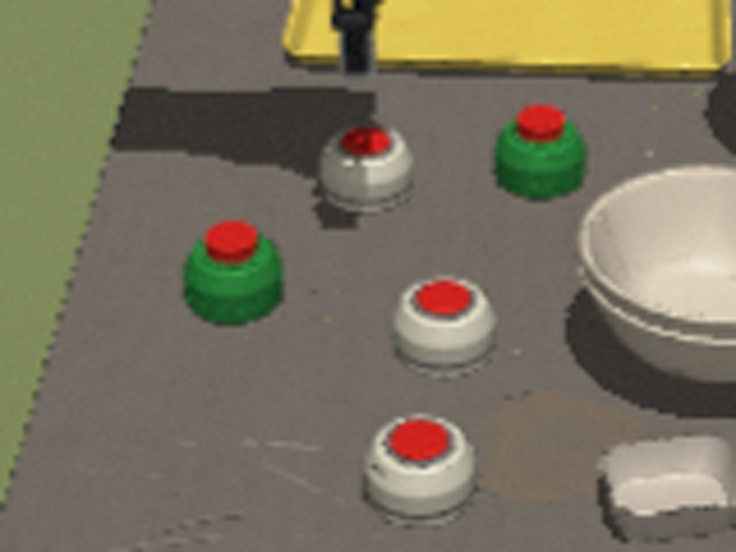

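All three keys are latched, as seen in the side crop (A at (365,140), B at (443,298), C at (420,440)). Next I lower onto A, with pads aimed at the cylindrical part, and grasp it.

play_rows(increments="0 0 40 0;0 0 70 0;0 0 85 0;0 0 95 0;0 0 100 0;0 0 101 0;0 0 101 0;0 0 101 0")

```text
time: 14.4
position: [0.4786, -0.0132, -0.0008]
eef_rot: [[1.0, -0.0, 0.002], [-0.0, -1.0, -0.0], [0.002, 0.0, -1.0]]
force: [0.7, 0.3, 0.5]
gripper_width: 0.085
gripper_force: 0.0
```

play_rows(increments="0 0 0 0;0 0 0 0;0 0 0 0;0 0 0 0;0 0 0 0;0 0 0 0;0 0 0 0;0 0 0 0", grip=255, squeeze=30)

```text
time: 15.2
position: [0.4784, -0.0131, -0.0009]
eef_rot: [[1.0, -0.0, 0.001], [-0.0, -1.0, 0.0], [0.001, -0.0, -1.0]]
force: [-2.1, 0.8, 5.8]
gripper_width: 0.0582
gripper_force: 32.0
```

play_rows(increments="0 0 -5 0;0 0 -10 0;0 0 -10 0;0 0 -10 0")

```text
time: 15.6
position: [0.4779, -0.0133, 0.0085]
eef_rot: [[1.0, -0.0, 0.0], [-0.0, -1.0, -0.0], [0.0, 0.0, -1.0]]
force: [-0.2, 0.1, -2.5]
gripper_width: 0.0583
gripper_force: 33.8
```

```bash
python3 - <<'E'
from h import *
print(pinch_z if not callable(pinch_z) else pinch_z())
a=cv2.resize(grab_frame("side")[170:250,180:290],None,fx=6,fy=6,interpolation=cv2.INTER_CUBIC);save("e.png",a)
E
```

```text
0.0187
```

View pics/e.png

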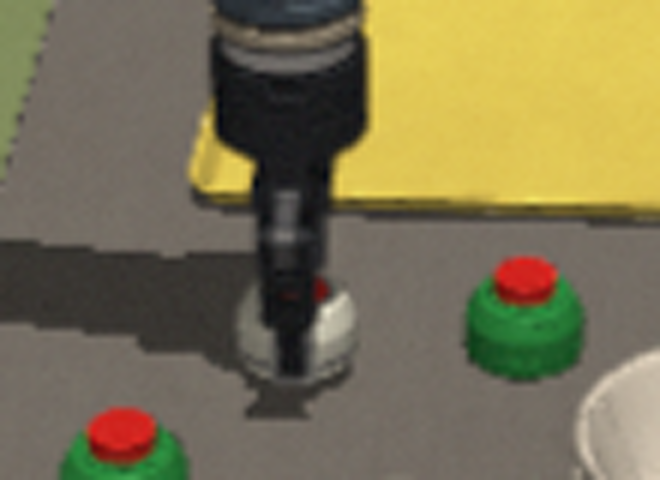

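The crop shows the button held upright at (297,330) with fingers round it and lifted. Now I carry it over the tray.

play_rows(increments="0 0 -10 0;0 0 -20 0;4 -12 -27 0;12 -37 -30 0;21 -66 -30 0;31 -96 -30 0;41 -127 -30 0;51 -158 -30 0;61 -189 -30 0;70 -217 -30 0")

```text
time: 16.65
position: [0.5484, 0.207, 0.0392]
eef_rot: [[1.0, 0.001, 0.001], [0.001, -1.0, 0.001], [0.001, -0.001, -1.0]]
force: [-0.6, 0.4, -2.3]
gripper_width: 0.0585
gripper_force: 33.8
```

play_rows(increments="8 -25 0 0;15 -47 0 0;21 -65 0 0;25 -76 0 0;26 -80 0 0;26 -80 0 0;26 -80 10 0;26 -80 20 0;26 -80 25 0;26 -80 25 0")

```text
time: 17.65
position: [0.5731, 0.2826, 0.0118]
eef_rot: [[1.0, -0.001, -0.003], [-0.001, -1.0, -0.002], [-0.003, 0.002, -1.0]]
force: [-0.1, 1.2, -2.6]
gripper_width: 0.0581
gripper_force: 33.7
```

play_rows(increments="0 0 3 0;0 0 6 0;0 0 9 0;0 0 9 0;0 0 9 0")

```text
time: 18.15
position: [0.574, 0.2838, 0.0044]
eef_rot: [[1.0, -0.0, 0.0], [-0.0, -1.0, -0.0], [0.0, 0.0, -1.0]]
force: [-0.2, -0.3, -2.4]
gripper_width: 0.0581
gripper_force: 33.8
```

play_rows(increments="0 0 0.5 0;0 0 1 0;0 0 1 0")

```text
time: 18.45
position: [0.574, 0.2838, 0.0034]
eef_rot: [[1.0, -0.0, 0.0], [-0.0, -1.0, -0.0], [0.0, 0.0, -1.0]]
force: [0.4, -0.2, -1.4]
gripper_width: 0.0584
gripper_force: 33.8
```

play_rows(increments="0 0 0.5 0;0 0 1 0;0 0 1 0")

```text
time: 18.75
position: [0.574, 0.2838, 0.0023]
eef_rot: [[1.0, -0.0, -0.0], [-0.0, -1.0, -0.0], [-0.0, 0.0, -1.0]]
force: [-0.6, -1.2, -2.0]
gripper_width: 0.0583
gripper_force: 33.8
```

play_rows(increments="0 0 0.5 0;0 0 1 0;0 0 1 0;0 0 1 0")

```text
time: 19.15
position: [0.574, 0.2838, 0.0014]
eef_rot: [[1.0, -0.0, 0.0], [-0.0, -1.0, -0.0], [0.0, 0.0, -1.0]]
force: [0.4, 0.4, -3.1]
gripper_width: 0.0582
gripper_force: 33.8
```

play_rows(increments="0 0 0.5 0;0 0 0.5 0;0 0 0.5 0")

```text
time: 19.45
position: [0.5741, 0.2838, 0.0014]
eef_rot: [[1.0, -0.0, 0.0], [-0.0, -1.0, 0.0], [0.0, -0.0, -1.0]]
force: [-1.2, -1.1, 2.2]
gripper_width: 0.0583
gripper_force: 34.4
```

It has touched down, so I release and retreat.

play_rows(increments="0 0 0 0;0 0 0 0;0 0 0 0;0 0 0 0;0 0 0 0;0 0 0 0;0 0 0 0;0 0 0 0", grip=0)

```text
time: 20.25
position: [0.574, 0.2838, 0.0009]
eef_rot: [[1.0, -0.0, 0.0], [-0.0, -1.0, -0.0], [0.0, 0.0, -1.0]]
force: [-0.0, 0.5, 1.1]
gripper_width: 0.0853
gripper_force: 0.0
```

play_rows(increments="0 0 -5 0;0 0 -20 0;0 0 -50 0;0 0 -90 0;0 0 -130 0;0 0 -170 0;-40 40 -170 0;-80 80 -170 0;-80 80 -170 0;-80 80 -170 0")

```text
time: 21.25
position: [0.493, 0.202, 0.1723]
eef_rot: [[1.0, -0.002, 0.001], [-0.002, -1.0, -0.0], [0.001, 0.0, -1.0]]
force: [0.7, 0.2, 0.6]
gripper_width: 0.0854
gripper_force: 0.0
```

```bash
python3 - <<'E'
from h import *
t=grab_frame("top");b=grab_frame("side")
save("f.png",cv2.resize(np.hstack([t[130:260,150:400],b[140:310,170:320][:130]]),None,fx=2,fy=2,interpolation=cv2.INTER_CUBIC))
for n,I in(("top",t),("side",b)):
    im=I.astype(int); m=((im[...,0]>130)&(im[...,1]<80)&(im[...,2]<80)).astype(np.uint8)
    k,l,s,c=cv2.connectedComponentsWithStats(m);i=(s[:,4]>15)&(s[:,4]<400)
    for x,y in zip(c[i],s[i]):print(n,x.round(1),y[4],at_z(n,x,.038).round(4))
E
```

```text
top [282.7 183.9] 49 [0.59   0.0045 0.038 ]
top [334.4 200.4] 54 [ 0.5319 -0.181   0.038 ]
top [370.1 203.2] 56 [ 0.5228 -0.3089  0.038 ]
top [321.7 236.5] 57 [ 0.4026 -0.1338  0.038 ]
side [188.6  45.2] 18 [0.0788 2.1723 0.038 ]
side [174.2  60.4] 32 [0.0412 1.7824 0.038 ]
side [261.9 174.6] 29 [0.5755 0.2773 0.038 ]
side [267.3 215.5] 54 [0.5922 0.009  0.038 ]
side [200.  241.2] 69 [ 0.4052 -0.129   0.038 ]
side [245.8 254.3] 66 [ 0.5337 -0.1879  0.038 ]
side [240.8 285.3] 87 [ 0.5251 -0.3147  0.038 ]
```

View pics/f.png

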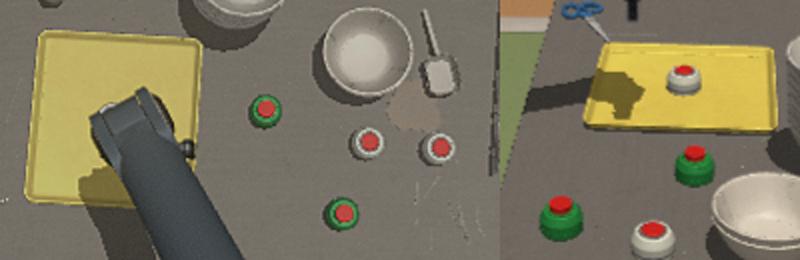

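The side view (684,75) shows the worn button upright mid-tray with its key down. The other two are unmoved and the arm is clear, so I'm handing in.

```bash
python3 -c "from plant import *;print(hand_in())"
```

```text
the job is handed in; nothing more can be done
None
```

I latched all three keys, found the worn button (the white one nearest the tray, which gave way at about 4 N against at least 7–8 N for the others), set it upright mid-tray, and handed the job in; no verdict came back.

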